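# Fold down the tabs of the restock checklist

## Task

The shelves have been refilled, so clear the restock checklist: starting at its right end, run your fingertips gently along the row of standing tabs in one low pass to the left, folding the five tabs down one after another, and do not raise your hand from the row until the last has gone over. All five must end lying flat in the board, which must not be pushed out of place or lifted; leave the spice jar, bowls, ramekin and tape roll around it where they are.

Things in the scene. Friction and masses are not known exactly. Their poses are not given: they have to be found in the camera images.
- flip_board: restock checklist: a loose wooden board (0.9 kg, rubber feet) 90 (its x) x 330 (its y) x 22 mm high on the worktop; origin at the centre of its underside, z up. Five light-wood flip tabs stand in a straight row along its y axis (x = 0), on hinges at board y = -140, -82, -24, +34, +92 mm. Each folds down toward +y (the robot's left) into a recess, flush with the top face; never toward -y
- row_start (a point): point on the board's top face (22 mm above the worktop) over the hinge of the first tab, at the robot's right end of the row
- row_end (a point): point on the board's top face at the free end of the fifth tab when it lies flat, at the robot's left end of the row; the line from row_start to row_end is the centre line of the row (274 mm)
- tab_1 (a joint): angle (rad) of tab 1, counted from the robot's right, a plate 44 mm wide across the row, 42 long, 4 thick, on a hinge pin 2 mm below the board's top face: 0 lies flat and flush in the board, 1.57 stands upright, 1.9 is its backward stop. A stiff hinge (about 0.004 N m): the tab stays at any angle where it is left; it starts standing, at 1.25 to 1.7.
- tab_2 (a joint): angle (rad) of tab 2, counted from the robot's right, a plate 44 mm wide across the row, 42 long, 4 thick, on a hinge pin 2 mm below the board's top face: 0 lies flat and flush in the board, 1.57 stands upright, 1.9 is its backward stop. A stiff hinge (about 0.004 N m): the tab stays at any angle where it is left; it starts standing, at 1.25 to 1.7.
- tab_3 (a joint): angle (rad) of tab 3, counted from the robot's right, a plate 44 mm wide across the row, 42 long, 4 thick, on a hinge pin 2 mm below the board's top face: 0 lies flat and flush in the board, 1.57 stands upright, 1.9 is its backward stop. A stiff hinge (about 0.004 N m): the tab stays at any angle where it is left; it starts standing, at 1.25 to 1.7.
- tab_4 (a joint): angle (rad) of tab 4, counted from the robot's right, a plate 44 mm wide across the row, 42 long, 4 thick, on a hinge pin 2 mm below the board's top face: 0 lies flat and flush in the board, 1.57 stands upright, 1.9 is its backward stop. A stiff hinge (about 0.004 N m): the tab stays at any angle where it is left; it starts standing, at 1.25 to 1.7.
- tab_5 (a joint): angle (rad) of tab 5, counted from the robot's right, a plate 44 mm wide across the row, 42 long, 4 thick, on a hinge pin 2 mm below the board's top face: 0 lies flat and flush in the board, 1.57 stands upright, 1.9 is its backward stop. A stiff hinge (about 0.004 N m): the tab stays at any angle where it is left; it starts standing, at 1.25 to 1.7.
- spice_near: square spice jar with a black lid, 46 x 46 x 97 mm, loose, standing on the robot's side of the board, its centre about 130 mm from the row; origin at its underside. Leave alone.
- bowl_near: white pinch bowl, 68 mm across, 28 mm high, loose, close to the robot's side of the board; origin at its underside. Leave alone.
- roll_near: roll of tape lying flat, 62 mm across, 24 mm high, loose, close to the robot's side of the board; origin at its underside. Leave alone.
- ramekin: white ramekin, 103 mm across, 52 mm high, loose, beyond the left end of the board; origin at its underside. Leave alone.
- bowl_right: white pinch bowl, 68 mm across, 28 mm high, loose, beyond the right end of the board (rim about 60 mm from it); origin at its underside. Leave alone.

How it is judged (in metres and radians):
On the way, in this order (a step that is already met when the one before it is completed fails the run):
1. tab 1 is folded over (below 0.8 rad) (value of joint tab_1 below 0.8 rad), for 0.05 s.
2. tab 2 is folded over (below 0.8 rad), after tab 1 (value of joint tab_2 below 0.8 rad), for 0.05 s.
3. tab 3 is folded over (below 0.8 rad), after tab 2 (value of joint tab_3 below 0.8 rad), for 0.05 s.
4. tab 4 is folded over (below 0.8 rad), after tab 3 (value of joint tab_4 below 0.8 rad), for 0.05 s.
5. tab 5 is folded over (below 0.8 rad), after tab 4 (value of joint tab_5 below 0.8 rad), for 0.05 s.
At the end, for the whole second after the job is handed in: all five tabs lie flat (below 0.25 rad, the free end within about 10 mm of flush), both ends of the row are within 20 mm of where they were, the board is at rest, and each of the five things around it is within 20 mm of where it stood (value of joint each of tab_1, tab_2, tab_3, tab_4, tab_5 below 0.25 rad and distance of each of row_start, row_end, spice_near, bowl_near, roll_near, ramekin, bowl_right from where it was at the start of the episode below 0.02 m and linear speed of flip_board below 0.01 m/s); the robot touches nothing.
It fails at once if the board is pushed, turned or lifted by more than 20 mm (distance of any of row_start, row_end from where it was at the start of the episode above 0.02 m).
It fails at once if the board is lifted: an end of the row rises above 32 mm (10 mm up) (height (world z) of any of row_start, row_end above 0.032 m).
It fails at once if the board is pressed with more than 30 N (contact force between the fingers and flip_board above 30 N).
It fails at once if the hand is raised (grasp point over 130 mm above the worktop) after the first tab has been folded over and before the last has (value of joint tab_1 below 0.8 rad and value of joint tab_5 above 0.8 rad and height (world z) of the grasp point above 0.13 m).
It fails at once if the spice jar, a pinch bowl, the tape roll or the ramekin is moved or lifted by more than 20 mm (distance of any of spice_near, bowl_near, roll_near, ramekin, bowl_right from where it was at the start of the episode above 0.02 m).
It also fails if it takes over 45 s, if anything falls off the work surface, if the arm or the gripper's body presses on something with over 40 N, if the wrist force passes 120 N, or if a joint passes its speed limit or range.

## Robot

A 6-joint arm with a two-finger parallel gripper is mounted at the origin on a cart in front of the work surface, level with it; the furniture and walls round the work are solid. World frame = base frame: x ahead of the robot, y to its left, z up, the work surface at z = 0. Lengths are in m, angles in degrees, forces in N, time in s.
With the tool pointing down it reaches from about 0.4 to 0.825 m from the base axis. Payload 7 kg.
Tool frame: the origin (TCP) lies at the very end of the fingers, on their centre line; the grasp point (between the pads) lies r.grip_depth behind it (r.grip_depth is the distance from the TCP to the grasp point, in m); z points along the fingers, y is the direction in which the jaws open and shut (so a half turn about z gives the same grasp; the last joint's range is limited). The gripper opens to 88 mm and grips with 3 to 60 N. Pads are 19 mm wide; open, the fingers measure 130 mm over their backs; the gripper's body (78 mm by 193 mm) begins 47 mm behind the grasp point.
Start: joints at [90.418, 20.546, 0.682, 0, -70.136, -16.507], TCP at [0.187, 0.649, 0.227] pointing down, gripper open.
Joint ranges: [-176.03, 176.03], [-82.01, 121.73], [-58.28, 71.71], [-173.87, 95.51], [-174.79, -0.11], [-173.66, 173.66]. Speed limits (degrees/s): [136.94, 136.94, 172.46, 180, 180, 180].

## Interface

Orientations are given as [roll, pitch, yaw] about the fixed x, y, z axes, in that order (R = Rz(yaw) Ry(pitch) Rx(roll)).
In Python, from plant import r gives the robot as it stands. The module is installed in compiled form; this text tells all that it offers.
- The arm moves only by the tool step_arm, never from a script. Its argument "increments" is a list of rows, each a list of 3 entries, a list of its own where there are three numbers: the shift along the tool's x, y, z in m, then the turn, a rotation vector about the tool's x, y, z in rad, then the closure, from 0 (fully open) to 1 (shut). In form: [[[x, y, z], [wx, wy, wz], grip], ...]. A call has 1 to 10 rows; each row is the pose to reach, as a shift and turn from the pose commanded when the call began, along the tool's axes at that moment; what a row does not reach only later rows make up. A row lasts 1/10 s, in which the tool goes at most 50 mm and 8.59 degrees, less where a joint would pass 70% of its speed; a pose out of reach is approached as far as the arm can. A call with a gripper value outside its range is refused whole. The fingers move at their own pace and stop on an object; "force" is the grip in N (left out, the last holds). Time passes only in rows, so rows that repeat a pose let the fingers close. It gives the time, the measured TCP pose, the force and the opening at its end, in the units of the state.
- r.get_state(): the state, without advancing time (a new reading comes with each control period).
- r.capture(name): name is "side" or "top" or "wrist"; returns a dict with "color" (480x640x3 uint8, red, green, blue), "intrinsics" (3x3 intrinsics, pixels), "rvec" (rotation vector, rad) and "tvec" (3), from world to camera coordinates, as OpenCV has them; the wrist camera has in their place "T_tool_cam" (4x4, takes a point from camera to tool coordinates, whose origin is the TCP and whose axes are the flange's). Camera axes: x right, y down, z forward; pixel columns grow to the right and rows downward; lengths in m; the calibration is good to about 2 mm. A picture is of the moment at which its call begins: read the wrist's pose just before it. There is no depth.
- r.close_job(): hands the job in, once; it reports no verdict.
The state is a dict: "time_s": time; "joints": joint angles; "qd": joint speeds; "joint_torque": joint torques, N m; "tcp_pos": TCP position; "eef_rot": TCP orientation; "contact_force": force on the tool from outside, world axes, zero at the start; "moment": the same for the moment, N m; "gripper_width": finger opening in m.
Only numpy, scipy, OpenCV 4.12 (cv2) and the standard library are available. Lean on these libraries where they do the work, as an engineer would, in place of code of your own. Each camera call takes 0.05 s, during which the arm holds its last target.

## Working session

There is one attempt and no reset: what is moved stays moved. The work goes in short steps, Python scripts to look and compute and a tool call to move; the robot and the scene stay as the last step left them, time stands still between calls to the robot, and variables do not carry over. Pictures are saved under pics/ and viewed, and the job is handed in when it is done.

Besides the shell and the picture viewer there is one more tool, called after "Emit:" as a command line: name --argument value ..., lists and objects as JSON in quotes. step_arm: Moves the arm, as the interface text tells. Its arguments: {"type":"object","properties":{"increments":{"type":"array","items":{"type":"array"}},"force":{"type":"number"}},"required":["increments"]}

```bash
mkdir -p pics; python3 - <<'E'
from plant import r
import cv2
s=r.get_state(); print({k:s[k] for k in('time_s','joints','tcp_pos','eef_rot','contact_force','gripper_width')}, r.grip_depth)
for n in('top','side'):
    c=r.capture(n); cv2.imwrite(f'pics/{n}0.png',c['color'][:,:,::-1]); print(n,c['intrinsics'],c['rvec'],c['tvec'])
E
```

```text
{'time_s': 0.0, 'joints': array([ 9.04191150e+01,  2.05913401e+01,  6.34122129e-01, -2.09448970e-02,
       -7.01364127e+01, -1.65064494e+01]), 'tcp_pos': array([0.18693435, 0.64808563, 0.22562382]), 'eef_rot': array([ 1.79904633e+02, -7.72721891e-03, -1.60944607e+01]), 'contact_force': array([-0.29807711, -0.49489099, -0.36207182]), 'gripper_width': 0.08786510509866603} 0.0188
top [[590.20530847   0.         318.69710768]
 [  0.         590.20530847 233.11593013]
 [  0.           0.           1.        ]] [ 2.23132514 -1.96865338  0.20724191] [0.02210091 0.5165292  1.20615365]
side [[545.19570981   0.         310.42449455]
 [  0.         545.19570981 234.35667533]
 [  0.           0.           1.        ]] [-1.40177626e-03 -2.80039460e+00  1.38443988e+00] [0.50903177 0.01164264 1.35547103]
```

View pics/top0.png

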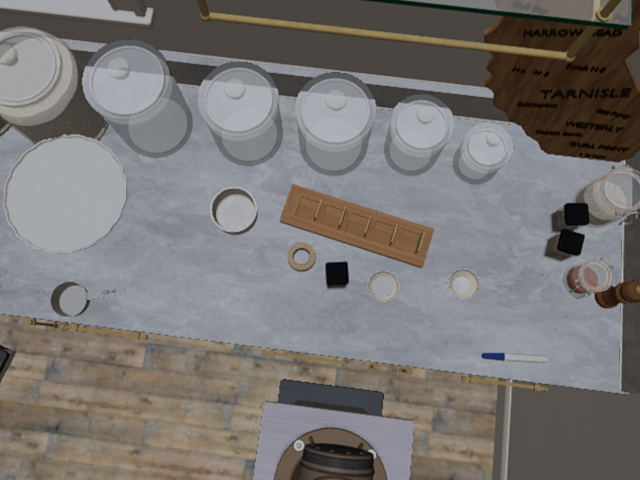

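View pics/side0.png

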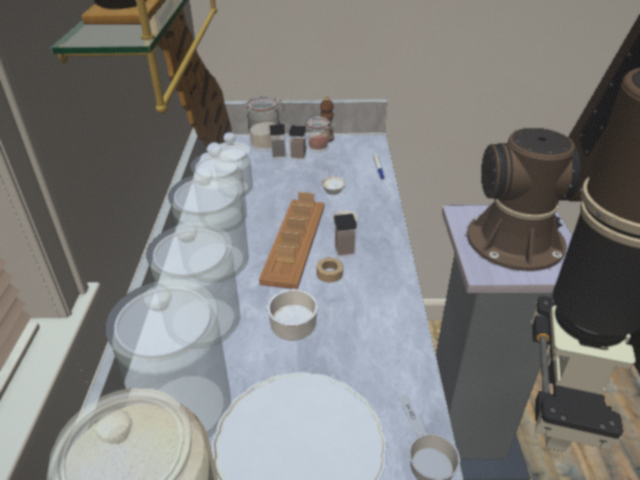

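The top view shows the board with corners at about (294,185), (434,228), (424,266) and (281,222). The robot's right is to the right of the image, and the ramekin is at (234,210). I'll zoom in to get accurate corners.

```bash
cat > h.py <<'E'
import numpy as np, cv2
def ray(c,uv,z):
    R=cv2.Rodrigues(np.array(c['rvec'],float))[0]; t=np.array(c['tvec'],float).ravel()
    d=R.T@np.linalg.solve(c['intrinsics'],np.array([uv[0],uv[1],1.])); o=-R.T@t
    return o+d*(z-o[2])/d[2]
def proj(c,P):
    return cv2.projectPoints(np.array(P,float).reshape(-1,1,3),np.array(c['rvec'],float),np.array(c['tvec'],float),c['intrinsics'],None)[0].reshape(-1,2)
E
python3 - <<'E'
import cv2
a=cv2.imread('pics/top0.png')[165:315,265:485]; cv2.imwrite('pics/top0z.png',cv2.resize(a,None,fx=3.6,fy=3.6,interpolation=cv2.INTER_CUBIC))
a=cv2.imread('pics/side0.png')[180:300,240:380]; cv2.imwrite('pics/side0z.png',cv2.resize(a,None,fx=5,fy=5,interpolation=cv2.INTER_CUBIC))
from plant import r
from h import *
c=r.capture('top')
for uv in [(294,185),(434,228),(424,266),(281,222)]: print(ray(c,uv,.022))
E
```

```text
[0.61880306 0.15558407 0.022     ]
[ 0.55962321 -0.16267432  0.022     ]
[ 0.47279901 -0.148277    0.022     ]
[0.53119617 0.17267642 0.022     ]
```

View pics/top0z.png

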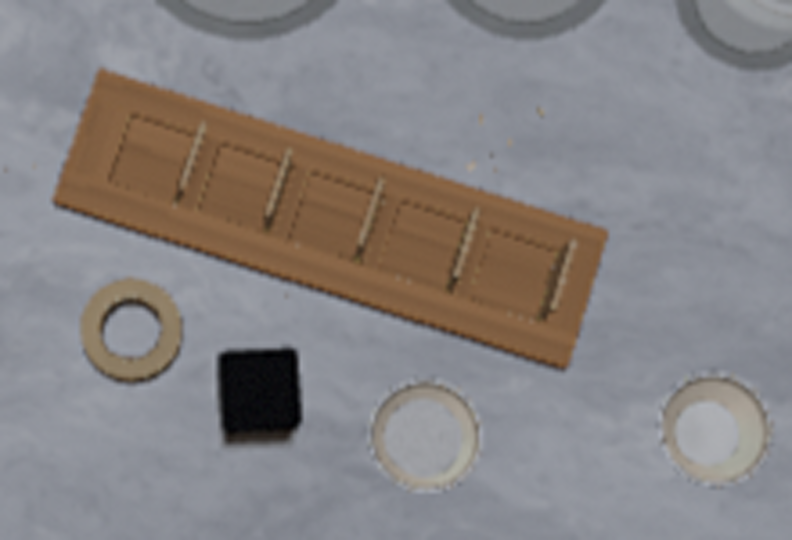

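View pics/side0z.png

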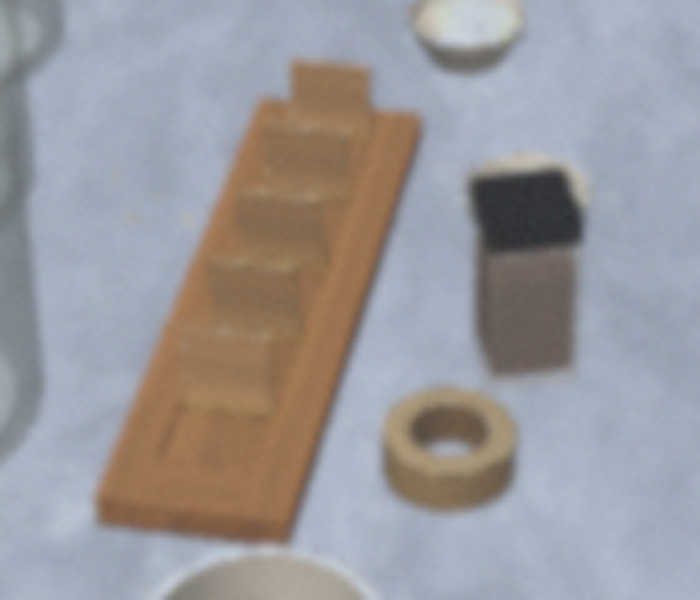

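```bash
cat > fit.py <<'E'
import numpy as np,cv2
from scipy.optimize import least_squares
from plant import r
from h import *
c=r.capture('top'); s=r.capture('side')
tz=lambda u,v:((u+.5)/3.6-.5+265,(v+.5)/3.6-.5+165)
sz=lambda u,v:((u+.5)/5-.5+240,(v+.5)/5-.5+180)
B=np.array([[.045,.165,.022],[.045,-.165,.022],[-.045,-.165,.022],[-.045,.165,.022]])
ot=np.array([tz(100,70),tz(607,231),tz(568,368),tz(55,203)])
os_=np.array([sz(262,100),sz(422,116),sz(290,527),sz(98,507)]); si=[1,2,3,0]
def W(p,P): 
    a,b=np.cos(p[2]),np.sin(p[2]); P=np.atleast_2d(P)
    return np.c_[p[0]+a*P[:,0]-b*P[:,1],p[1]+b*P[:,0]+a*P[:,1],P[:,2]]
f1=lambda p:(proj(c,W(p,B))-ot).ravel()
f2=lambda p:(proj(s,W(p,B[si]))-os_).ravel()
for f in (f1,f2,lambda p:np.r_[f1(p),f2(p)]):
    q=least_squares(f,[.545,0,.18]); print(q.x,np.degrees(q.x[2]),np.round(q.fun,1))
p=q.x
for y in(-.140,-.082,-.024,.034,.092,.134): print(y,W(p,[0,y,.022]))
# tops of tabs, zoom coords centre
for y,(u,v) in zip((-.14,-.082,-.024,.034,.092),[(574,243),(474,212),(380,182),(288,153),(203,126)]): pass
for n,uv,z in [('ramekin',(234,210),.052),('bowl_near',tz(425,436),.028),('bowl_right',tz(714,430),.028),('roll',tz(131,331),.024),('jar',tz(260,390),.097)]:
    w=ray(c,uv,z); d=w[:2]-p[:2]; a,b=np.cos(p[2]),np.sin(p[2]); print(n,w,'board frame',a*d[0]+b*d[1],-b*d[0]+a*d[1])
E
python3 fit.py
```

```text
[ 0.54548282  0.00716021 -0.19249805] -11.029325897896355 [-0.5 -0.4  1.  -0.1  0.5  0.4 -1.1 -0. ]
[ 0.54765815  0.01702879 -0.18967981] -10.867852624429151 [-0.4 -0.1  0.4 -0.1  0.5  0.5 -0.5 -0.4]
[ 0.54659002  0.00961385 -0.191968  ] -10.998955951460516 [-1.5 -0.9 -0.1 -0.8 -0.6 -0.3 -2.1 -0.6  0.2 -1.6  0.9 -1.6  0.9 -1.8
  0.1 -2.7]
-0.14 [[ 0.51987926 -0.12781444  0.022     ]]
-0.082 [[ 0.53094515 -0.07087986  0.022     ]]
-0.024 [[ 0.54201103 -0.01394528  0.022     ]]
0.034 [[0.55307691 0.04298929 0.022     ]]
0.092 [[0.5641428  0.09992387 0.022     ]]
0.134 [[0.57215603 0.14115236 0.022     ]]
ramekin [0.53820509 0.27419867 0.052     ] board frame -0.058711329827695696 0.25812480651463915
bowl_near [ 0.41811238 -0.06332632  0.028     ] board frame -0.11220124880195351 -0.09611269966987761
bowl_right [ 0.44310075 -0.23358595  0.028     ] board frame -0.05518787445868435 -0.25847721274273094
roll [0.45979544 0.11870224 0.024     ] board frame -0.10601331237170843 0.0905248701667035
jar [0.42312721 0.03812666 0.097     ] board frame -0.126634870377675 0.0044334427180941945
```

```bash
python3 - <<'E'
from plant import r
from h import *
c=r.capture('top'); np.set_printoptions(precision=3,suppress=True)
for uv in [(150,155),(245,165),(333,173),(418,173),(480,182),(100,140)]: print(uv,ray(c,uv,0.0))
w=r.capture('wrist'); print(w['T_tool_cam'],w['intrinsics']); cv2.imwrite('pics/w0.png',w['color'][:,:,::-1])
print(r.get_state()['tcp_pos'])
E
```

```text
(150, 155) [0.655 0.495 0.   ]
(245, 165) [0.659 0.275 0.   ]
(333, 173) [0.665 0.073 0.   ]
(418, 173) [ 0.689 -0.119  0.   ]
(480, 182) [ 0.685 -0.261  0.   ]
(100, 140) [0.677 0.616 0.   ]
[[-0.    -0.957 -0.291  0.08 ]
 [ 1.    -0.     0.     0.   ]
 [-0.    -0.291  0.957 -0.16 ]
 [ 0.     0.     0.     1.   ]] [[386.015   0.    322.604]
 [  0.    386.015 233.914]
 [  0.      0.      1.   ]]
[0.187 0.648 0.226]
```

View pics/w0.png

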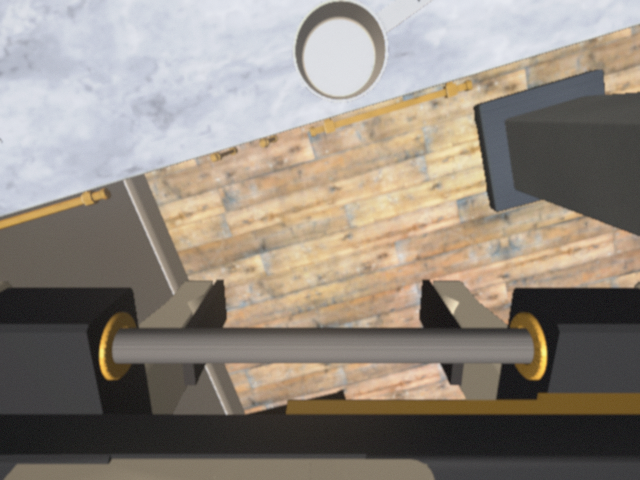

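The wrist camera sits on tool +x. With the tool at yaw −11° it would pass close to the canisters, so I'll use yaw ≈169° instead, with the camera on the robot's side and the fingers shut along the row.

Emit:
step_arm --increments '[[[0.035,0.021,0],[0,0,0.14],1],[[0.07,0.042,0],[0,0,0.28],1],[[0.105,0.063,0],[0,0,0.42],1],[[0.14,0.084,0],[0,0,0.56],1],[[0.175,0.105,0],[0,0,0.7],1],[[0.21,0.126,0],[0,0,0.84],1],[[0.245,0.147,0],[0,0,0.98],1],[[0.28,0.168,0],[0,0,1.12],1],[[0.315,0.19,0],[0,0,1.26],1],[[0.345,0.211,0],[0,0,1.4],1]]' --force 20

```text
time_s: 1.35
tcp_pos: [0.4612, 0.3487, 0.2268]
eef_rot: [-180.0, 0.0, -96.6]
contact_force: [-0.1, 0.3, -0.3]
gripper_width: 0.0135
```

```bash
cat > mv.py <<'E'
import sys,numpy as np
from plant import r
from scipy.spatial.transform import Rotation as Ro
s=r.get_state(); np.set_printoptions(precision=4,suppress=True)
R=Ro.from_euler('xyz',s['eef_rot'],degrees=True)
print('t',s['time_s'],'p',s['tcp_pos'],'rpy',s['eef_rot'],'j',s['joints'],'F',s['contact_force'],'w',s['gripper_width'])
if len(sys.argv)>1:
    t=np.array([float(x) for x in sys.argv[1:4]]); yaw=float(sys.argv[4])
    print('shift',R.inv().apply(t-s['tcp_pos']),'rot',(R.inv()*Ro.from_euler('xyz',[180,0,yaw],degrees=True)).as_rotvec())
E
python3 mv.py 0.46 0.1 0.25 169
```

```text
t 1.35 p [0.4612 0.3487 0.2268] rpy [-179.9854    0.0166  -96.6448] j [ 56.47    11.4658 -11.8668   0.006  -66.646  -63.1171] F [-0.1342  0.2868 -0.3425] w 0.013472112088830528
shift [ 0.2472 -0.0276 -0.0233] rot [0.     0.0004 1.6468]
```

```bash
python3 mv.py 0.53 0.03 0.31 -96.6
```

```text
t 1.35 p [0.4612 0.3487 0.2268] rpy [-179.9854    0.0166  -96.6448] j [ 56.47    11.4658 -11.8668   0.006  -66.646  -63.1171] F [-0.1342  0.2868 -0.3425] w 0.013472112088830528
shift [ 0.3086 -0.1052 -0.0833] rot [-0.0003  0.0003 -0.0008]
```

Emit:
step_arm --increments '[[[0.035,-0.012,-0.01],[0,0,0],1],[[0.07,-0.024,-0.02],[0,0,0],1],[[0.105,-0.036,-0.03],[0,0,0],1],[[0.14,-0.048,-0.04],[0,0,0],1],[[0.175,-0.06,-0.05],[0,0,0],1],[[0.21,-0.072,-0.06],[0,0,0],1],[[0.245,-0.084,-0.07],[0,0,0],1],[[0.28,-0.096,-0.08],[0,0,0],1],[[0.309,-0.105,-0.083],[0,0,0],1],[[0.309,-0.105,-0.083],[0,0,0],1]]'

```text
time_s: 2.35
tcp_pos: [0.531, 0.0288, 0.3104]
eef_rot: [-179.9, 0.0, -96.5]
contact_force: [0.5, 0.1, -0.6]
gripper_width: 0.0008
```

```bash
python3 - <<'E'
from plant import r
import cv2,pickle
s=r.get_state(); w=r.capture('wrist'); print(s['tcp_pos'],s['eef_rot'],s['gripper_width'],s['qd'])
pickle.dump((s,w),open('w1.pkl','wb')); cv2.imwrite('pics/w1.png',w['color'][:,:,::-1])
E
```

```text
[0.53100215 0.02875921 0.31036961] [-1.79931553e+02  5.88139983e-03 -9.64772641e+01] 0.0007807750287637024 [ 2.83685467  0.16659297 -0.91995675 -0.84319991  0.74207786 -3.39299301]
```

View pics/w1.png

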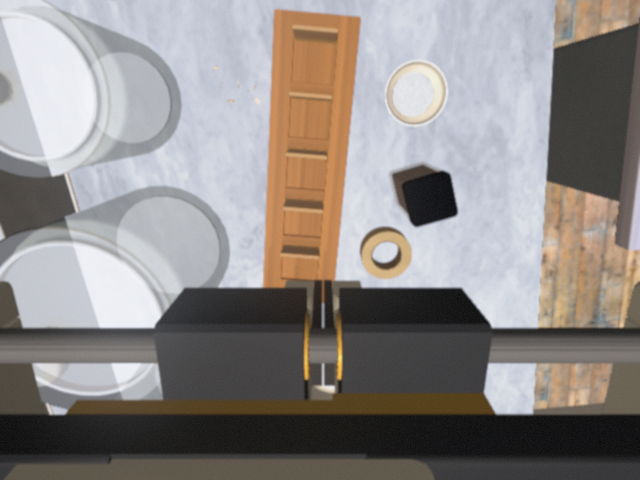

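The wrist view shows the board running from top corners (275,10) and (360,17) down to the fingers, with five tab top edges at rows 31–252. The canisters to the left are tall. Zooming in for the fit.

```bash
python3 - <<'E'
import cv2
a=cv2.imread('pics/w1.png')
cv2.imwrite('pics/w1a.png',cv2.resize(a[0:145,250:380],None,fx=4,fy=4,interpolation=cv2.INTER_CUBIC))
cv2.imwrite('pics/w1b.png',cv2.resize(a[140:290,250:380],None,fx=4,fy=4,interpolation=cv2.INTER_CUBIC))
E
```

```text
(no output)
```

View pics/w1a.png

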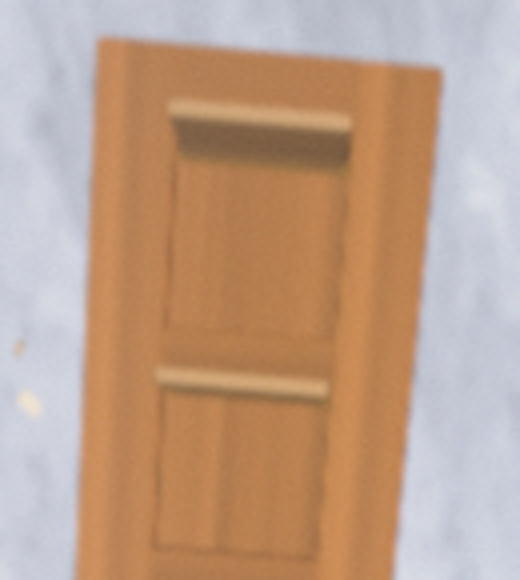

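View pics/w1b.png

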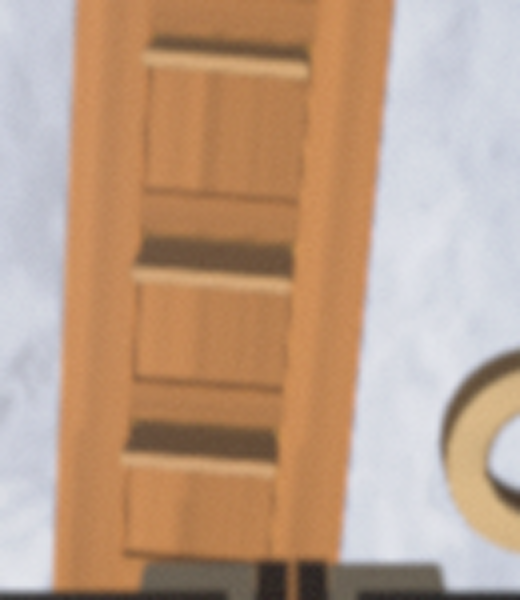

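```bash
cat > fit2.py <<'E'
import pickle
from h import *
from scipy.optimize import least_squares
from scipy.spatial.transform import Rotation as Ro
np.set_printoptions(precision=4,suppress=True)
s,w=pickle.load(open('w1.pkl','rb'))
R=Ro.from_euler('xyz',s['eef_rot'],degrees=True).as_matrix(); T=np.eye(4);T[:3,:3]=R;T[:3,3]=s['tcp_pos']
M=np.linalg.inv(T@w['T_tool_cam']); c=dict(intrinsics=w['intrinsics'],rvec=cv2.Rodrigues(M[:3,:3])[0],tvec=M[:3,3])
A=lambda u,v:((u+.5)/4-.5+250,(v+.5)/4-.5); Bz=lambda u,v:((u+.5)/4-.5+250,(v+.5)/4-.5+140)
cor=np.array([ray(c,A(97,38),.022),ray(c,A(442,68),.022)])[:,:2]
le=np.array([ray(c,A(80,570),.022),ray(c,Bz(55,580),.022),ray(c,Bz(66,300),.022)])[:,:2]
re=np.array([ray(c,A(393,570),.022),ray(c,Bz(342,560),.022),ray(c,Bz(368,280),.022)])[:,:2]
rec=np.array([ray(c,uv,.022) for uv in (A(251,334),A(238,551),Bz(225,194),Bz(208,386),Bz(198,557))])[:,:2]
def loc(p,X): d=X-p[:2]; a,b=np.cos(p[2]),np.sin(p[2]); return np.c_[a*d[:,0]+b*d[:,1],-b*d[:,0]+a*d[:,1]]
f=lambda p:np.r_[(loc(p,cor)-[[.045,-.165],[-.045,-.165]]).ravel(),loc(p,le)[:,0]-.045,loc(p,re)[:,0]+.045]
q=least_squares(f,[.546,.01,-.19]);p=q.x;print(p,np.degrees(p[2]),q.fun*1e3)
print('recess ends local',loc(p,rec)*1e3,'expect y',[-98,-40,18,76,134])
for n,uv,z in(('bowl_near',(416,93),.028),('jar',(430,198),.097),('roll',(386,253),.024)): print(n,ray(c,uv,z),loc(p,ray(c,uv,z)[None,:2]))
a,b=np.cos(p[2]),np.sin(p[2])
for y in(-.21,-.2,-.14,.12,.13):print(y,p[0]-b*y,p[1]+a*y)
E
python3 fit2.py
```

```text
[ 0.5494  0.009  -0.1921] -11.008671951530339 [-0.2146  0.0536  0.3542 -0.0536 -1.0579 -0.0262 -0.1796  0.6181  0.1268
  0.3792]
recess ends local [[  0.1181 -96.9259]
 [ -0.2916 -39.596 ]
 [ -0.4605  18.3339]
 [  0.7932  77.5053]
 [  0.38   133.9803]] expect y [-98, -40, 18, 76, 134]
bowl_near [ 0.4211 -0.0631  0.028 ] [[-0.1121 -0.0953]]
jar [0.4276 0.0377 0.097 ] [[-0.125   0.0048]]
roll [0.4647 0.1175 0.024 ] [[-0.1038  0.0903]]
-0.21 0.5092779585052669 -0.1970916405717517
-0.2 0.5111875341702268 -0.18727565764696044
-0.14 0.5226449881599858 -0.12837976009821303
0.12 0.5722939554489418 0.12683579594635921
0.13 0.5742035311139017 0.13665177887115046
```

```bash
python3 mv.py 0.508 -0.2 0.2 169
```

```text
t 2.4 p [0.5307 0.03   0.3099] rpy [-179.9702    0.0175  -96.4674] j [ 24.3904   4.3193  -9.5075   0.0002 -76.1386 -30.8579] F [-0.1302  0.3448  0.1413] w 0.00039688076361343795
shift [ 0.2311 -0.0033  0.1098] rot [-0.0001  0.0007  1.6499]
```

Emit:
step_arm --increments '[[[0.023,0,0.01],[0,0,0.14],1],[[0.046,0,0.02],[0,0,0.28],1],[[0.07,0,0.03],[0,0,0.42],1],[[0.093,-0.001,0.04],[0,0,0.56],1],[[0.116,-0.001,0.05],[0,0,0.7],1],[[0.139,-0.002,0.06],[0,0,0.84],1],[[0.162,-0.002,0.07],[0,0,0.98],1],[[0.185,-0.003,0.08],[0,0,1.12],1],[[0.208,-0.003,0.09],[0,0,1.26],1],[[0.231,-0.003,0.1],[0,0,1.4],1]]'

```text
time_s: 3.4
tcp_pos: [0.5082, -0.1984, 0.209]
eef_rot: [180.0, -0.0, -176.8]
contact_force: [0.8, 0.1, -0.6]
gripper_width: 0.0006
```

```bash
python3 mv.py 0.5086 -0.2 0.1 169
```

```text
t 3.4 p [ 0.5082 -0.1984  0.209 ] rpy [ 179.9902   -0.0003 -176.7903] j [ -0.7443   9.112  -17.2269  -0.0109 -63.662  -86.0412] F [ 0.8245  0.1366 -0.5932] w 0.0005760372699479692
shift [-0.0003 -0.0017  0.109 ] rot [ 0.0002 -0.      0.248 ]
```

Emit:
step_arm --increments '[[[0,-0.001,0.02],[0,0,0.125],1],[[0,-0.002,0.04],[0,0,0.248],1],[[0,-0.002,0.06],[0,0,0.248],1],[[0,-0.002,0.08],[0,0,0.248],1],[[0,-0.002,0.1],[0,0,0.248],1],[[0,-0.002,0.109],[0,0,0.248],1],[[0,-0.002,0.109],[0,0,0.248],1]]'

```text
time_s: 4.1
tcp_pos: [0.5076, -0.1997, 0.0994]
eef_rot: [-180.0, -0.1, 169.3]
contact_force: [-0.4, -0.3, -0.1]
gripper_width: 0.0005
```

```bash
python3 mv.py 0.5088 -0.197 0.026 169; python3 - <<'E'
from plant import r
import cv2
for n in('top','side','wrist'):
    cv2.imwrite(f'pics/{n}2.png',r.capture(n)['color'][:,:,::-1])
E
```

```text
t 4.1 p [ 0.5076 -0.1997  0.0994] rpy [-179.9851   -0.1474  169.3084] j [ -0.9001  15.3708 -25.1833  -0.0136 -49.5937 -99.7827] F [-0.3501 -0.2698 -0.1426] w 0.0004861381249923309
shift [-0.0008  0.0029  0.0734] rot [-0.0003 -0.0026  0.0054]
```

View pics/top2.png

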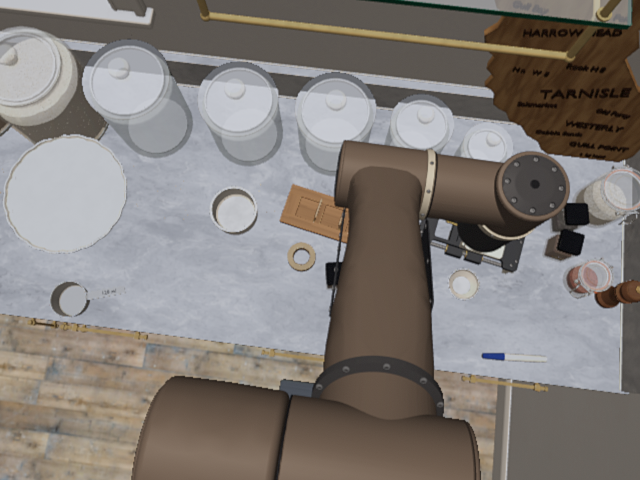

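View pics/side2.png

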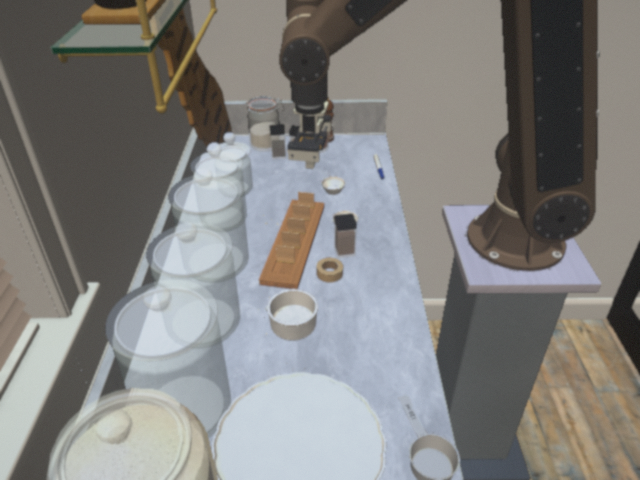

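View pics/wrist2.png

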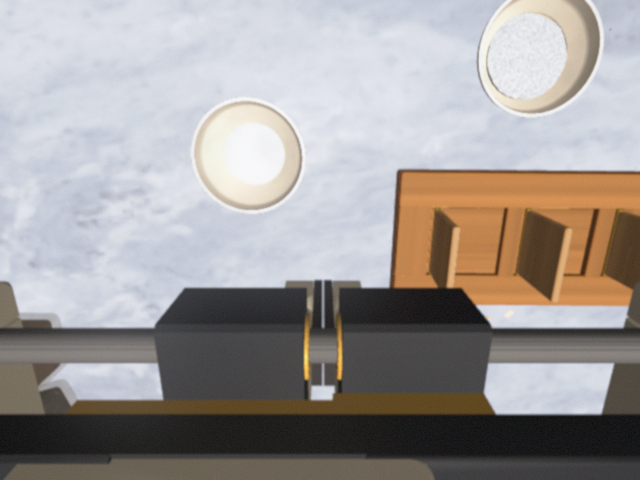

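Fingers are over the right end, clear of bowl_right, and the wrist view shows tab 1 ahead. Next I'll check how high the offset wrist link and the canister tops are before sweeping left.

```bash
python3 - <<'E'
from plant import r
from h import *
np.set_printoptions(precision=3,suppress=True)
t=r.capture('top');s=r.capture('side')
def P(c): 
    R=cv2.Rodrigues(np.array(c['rvec'],float))[0]; return c['intrinsics']@np.c_[R,np.array(c['tvec']).ravel()]
def tri(a,b):
    X=cv2.triangulatePoints(P(t),P(s),np.array(a,float).reshape(2,1),np.array(b,float).reshape(2,1)).ravel();X=X[:3]/X[3]
    print(a,b,X,proj(t,X)[0]-a,proj(s,X)[0]-b)
tri((119,68),(160,298)); tri((235,87),(190,235)); tri((336,100),(212,190)); tri((343,178),(305,57))
for z in (.1,.15,.2,.25,.3): print(z,'canister3 front rim x', ray(t,(336,152),z), ray(t,(240,144),z))
for z in(.3,.35,.4,.45,.5): print(z,ray(t,(343,145),z),ray(s,(305,80),z),ray(t,(345,205),z))
E
```

```text
(119, 68) (160, 298) [0.727 0.488 0.277] [-0.127  0.831] [-1.159 -0.436]
(235, 87) (190, 235) [0.731 0.277 0.236] [-0.449  2.741] [-3.207 -1.211]
(336, 100) (212, 190) [0.731 0.082 0.212] [-1.148  6.475] [-6.644 -2.591]
(343, 178) (305, 57) [0.507 0.05  0.48 ] [ 0.49  -2.379] [2.055 0.604]
0.1 canister3 front rim x [0.679 0.071 0.1  ] [0.672 0.275 0.1  ]
0.15 canister3 front rim x [0.661 0.07  0.15 ] [0.654 0.266 0.15 ]
0.2 canister3 front rim x [0.643 0.069 0.2  ] [0.636 0.256 0.2  ]
0.25 canister3 front rim x [0.625 0.068 0.25 ] [0.618 0.247 0.25 ]
0.3 canister3 front rim x [0.607 0.067 0.3  ] [0.6   0.238 0.3  ]
0.3 [0.621 0.057 0.3  ] [ 0.52  -0.294  0.3  ] [0.513 0.041 0.3  ]
0.35 [0.602 0.056 0.35 ] [ 0.517 -0.167  0.35 ] [0.499 0.041 0.35 ]
0.4 [0.583 0.056 0.4  ] [ 0.514 -0.041  0.4  ] [0.486 0.042 0.4  ]
0.45 [0.564 0.056 0.45 ] [0.511 0.086 0.45 ] [0.472 0.042 0.45 ]
0.5 [0.546 0.056 0.5  ] [0.508 0.212 0.5  ] [0.459 0.043 0.5  ]
```

Emit:
step_arm --increments '[[[-0.001,0.003,0.02],[0,-0.002,0.005],1],[[-0.001,0.003,0.04],[0,-0.002,0.005],1],[[-0.001,0.003,0.055],[0,-0.002,0.005],1],[[-0.001,0.003,0.065],[0,-0.002,0.005],1],[[-0.001,0.003,0.073],[0,-0.002,0.005],1],[[-0.001,0.003,0.073],[0,-0.002,0.005],1],[[-0.001,0.003,0.073],[0,-0.002,0.005],1]]'

```text
time_s: 5.05
tcp_pos: [0.5102, -0.1977, 0.028]
eef_rot: [-180.0, 0.2, 169.0]
contact_force: [0.8, 0.1, 0.2]
gripper_width: 0.0001
```

```bash
python3 mv.py 0.5728 0.132 0.026 169; python3 - <<'E'
from plant import r
import cv2
cv2.imwrite('pics/w3.png',r.capture('wrist')['color'][:,:,::-1])
E
```

```text
t 5.05 p [ 0.5102 -0.1977  0.028 ] rpy [-179.9979    0.1501  168.9962] j [  -0.6404   20.7833  -29.2406    0.0454  -39.8288 -100.3983] F [0.8405 0.0583 0.2006] w 5.434773387725649e-05
shift [0.0015 0.3356 0.002 ] rot [-0.      0.0026 -0.0001]
```

View pics/w3.png

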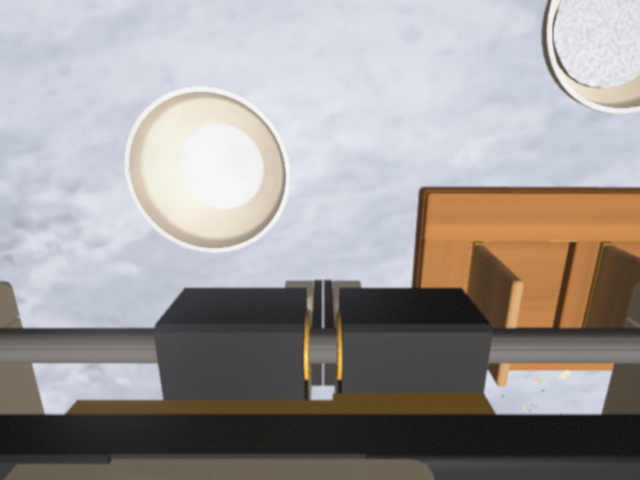

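Emit:
step_arm --increments '[[[0,0.008,0.001],[0,0,0],1],[[0,0.016,0.001],[0,0,0],1],[[0,0.024,0.001],[0,0,0],1],[[0,0.032,0.001],[0,0,0],1],[[0,0.04,0.001],[0,0,0],1],[[0,0.048,0.001],[0,0,0],1],[[0,0.056,0.001],[0,0,0],1],[[0,0.064,0.001],[0,0,0],1],[[0,0.072,0.001],[0,0,0],1],[[0,0.08,0.001],[0,0,0],1]]'

```text
time_s: 6.1
tcp_pos: [0.5252, -0.1184, 0.0265]
eef_rot: [180.0, 0.1, 169.0]
contact_force: [-0.4, 0.6, 0.0]
gripper_width: 0.0005
```

```bash
python3 mv.py 0.5728 0.132 0.026 169; python3 - <<'E'
from plant import r
import cv2
cv2.imwrite('pics/w4.png',r.capture('wrist')['color'][:,:,::-1])
E
```

```text
t 6.1 p [ 0.5252 -0.1184  0.0265] rpy [179.999    0.1127 168.9864] j [   8.1884   20.2694  -30.4174    0.0571  -39.2065 -109.2463] F [-0.4359  0.6317  0.0243] w 0.00045531846843161876
shift [0.0011 0.2549 0.0005] rot [ 0.      0.002  -0.0002]
```

View pics/w4.png

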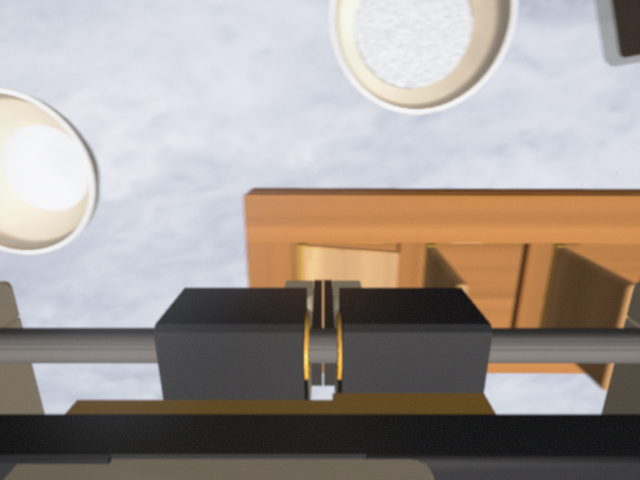

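Tab 1 is folded, with its light face at columns 300–400 of the wrist view. Tab 2 still stands and forces are under 1 N. Continuing.

Emit:
step_arm --increments '[[[0,0.008,0],[0,0,0],1],[[0,0.016,0],[0,0,0],1],[[0,0.024,0],[0,0,0],1],[[0,0.032,0],[0,0,0],1],[[0,0.04,0],[0,0,0],1],[[0,0.048,0],[0,0,0],1],[[0,0.056,0],[0,0,0],1],[[0,0.064,0],[0,0,0],1],[[0,0.072,0],[0,0,0],1],[[0,0.08,0],[0,0,0],1]]'

```text
time_s: 7.15
tcp_pos: [0.5405, -0.0399, 0.0266]
eef_rot: [180.0, 0.1, 169.0]
contact_force: [-0.1, 0.3, -0.3]
gripper_width: 0.0006
```

```bash
python3 mv.py 0.5728 0.132 0.026 169; python3 - <<'E'
from plant import r
import cv2
cv2.imwrite('pics/w5.png',r.capture('wrist')['color'][:,:,::-1])
E
```

```text
t 7.15 p [ 0.5405 -0.0399  0.0266] rpy [179.9989   0.1146 168.9917] j [  16.5451   20.5348  -29.9698    0.082   -39.3933 -117.6168] F [-0.0932  0.3078 -0.338 ] w 0.0005712131195636613
shift [0.0011 0.1749 0.0006] rot [ 0.      0.002  -0.0001]
```

View pics/w5.png

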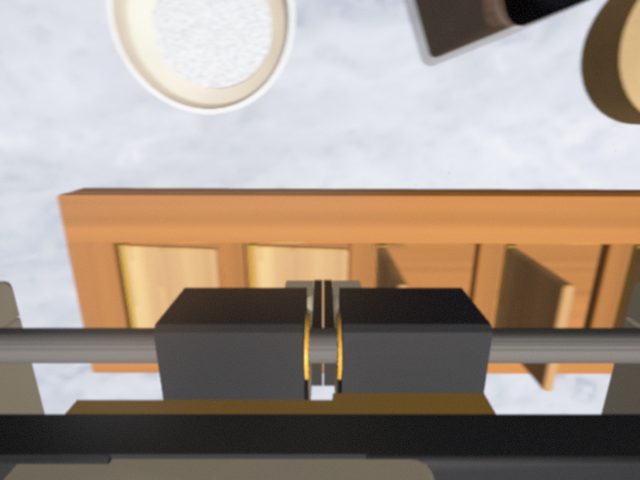

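Tabs 1 and 2 lie flat, tab 3 is touched or about to be, and the board has not moved. Continuing.

Emit:
step_arm --increments '[[[0,0.008,0],[0,0,0],1],[[0,0.016,0],[0,0,0],1],[[0,0.024,0],[0,0,0],1],[[0,0.032,0],[0,0,0],1],[[0,0.04,0],[0,0,0],1],[[0,0.048,0],[0,0,0],1],[[0,0.056,0],[0,0,0],1],[[0,0.064,0],[0,0,0],1],[[0,0.072,0],[0,0,0],1],[[0.001,0.08,0],[0,0,0],1]]'

```text
time_s: 8.2
tcp_pos: [0.5548, 0.0387, 0.0265]
eef_rot: [-180.0, 0.1, 169.0]
contact_force: [-0.3, -0.7, -0.5]
gripper_width: 0.0004
```

```bash
python3 mv.py 0.5728 0.132 0.026 169; python3 - <<'E'
from plant import r
import cv2
cv2.imwrite('pics/w6.png',r.capture('wrist')['color'][:,:,::-1])
E
```

```text
t 8.2 p [0.5548 0.0387 0.0265] rpy [-179.9913    0.1077  168.984 ] j [  24.2157   21.5989  -28.1514    0.1074  -40.1668 -125.3137] F [-0.2826 -0.6517 -0.4721] w 0.00036521156174760183
shift [0.0001 0.095  0.0005] rot [-0.0002  0.0019 -0.0003]
```

View pics/w6.png

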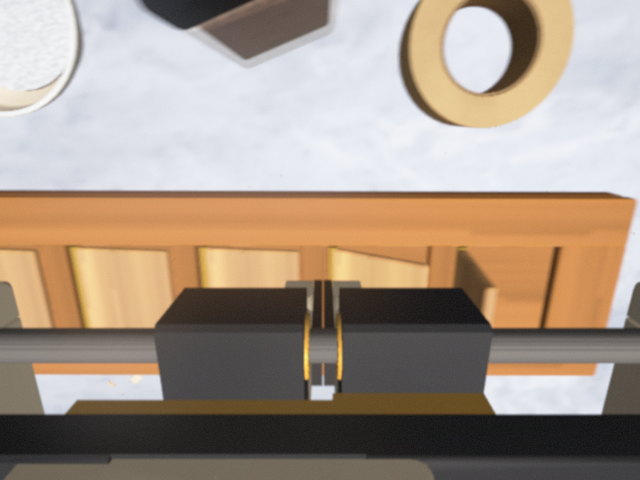

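Tabs 1–3 are flat, tab 4 is going down (its edge slopes at columns 330–428), and tab 5 still stands at about column 475. Continuing.

Emit:
step_arm --increments '[[[0,0.008,0],[0,0,0],1],[[0,0.016,0],[0,0,0],1],[[0,0.024,0],[0,0,0],1],[[0,0.032,0],[0,0,0],1],[[0,0.04,0],[0,0,0],1],[[0,0.048,0],[0,0,0],1],[[0,0.056,0],[0,0,0],1],[[0,0.064,0],[0,0,0],1],[[0,0.072,0],[0,0,0],1],[[0,0.08,0],[0,0,0],1]]'

```text
time_s: 9.25
tcp_pos: [0.5701, 0.1174, 0.0266]
eef_rot: [180.0, 0.1, 169.0]
contact_force: [-0.4, -0.4, 0.2]
gripper_width: 0.0004
```

Emit:
step_arm --increments '[[[0,0.008,0],[0,0,0],1],[[0,0.016,0],[0,0,0],1],[[0,0.022,0],[0,0,0],1],[[0,0.022,0],[0,0,0],1]]'

```text
time_s: 9.65
tcp_pos: [0.5744, 0.1391, 0.0266]
eef_rot: [180.0, 0.1, 169.0]
contact_force: [0.2, 0.9, 0.3]
gripper_width: 0.0008
```

```bash
python3 mv.py 0.5728 0.132 0.026 169; python3 - <<'E'
from plant import r
import cv2
cv2.imwrite('pics/w7.png',r.capture('wrist')['color'][:,:,::-1])
E
```

```text
t 9.65 p [0.5744 0.1391 0.0266] rpy [179.9906   0.1285 169.0282] j [  32.6033   24.1756  -23.6029    0.1219  -42.122  -133.6655] F [0.1801 0.8944 0.2646] w 0.0007778876256368173
shift [ 0.0003 -0.0073  0.0005] rot [0.0002 0.0022 0.0005]
```

View pics/w7.png

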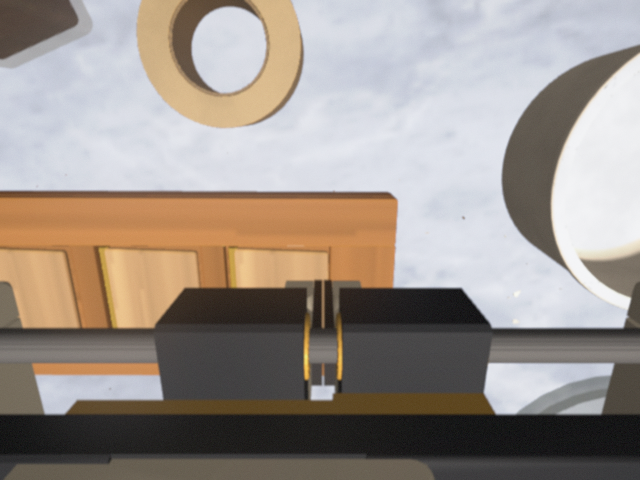

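All five tabs look flat. Raising straight up, then checking.

Emit:
step_arm --increments '[[[0,0,-0.02],[0,0,0],1],[[0,0,-0.045],[0,0,0],1],[[0,0,-0.075],[0,0,0],1],[[0,0,-0.11],[0,0,0],1],[[0,0,-0.145],[0,0,0],1],[[0.02,0.0,-0.18],[0,0,0],1],[[0.04,0.03,-0.2],[0,0,0],1],[[0.06,0.07,-0.2],[0,0,0],1],[[0.08,0.11,-0.2],[0,0,0],1],[[0.1,0.15,-0.2],[0,0,0],1]]'

```text
time_s: 10.7
tcp_pos: [0.5035, 0.3057, 0.2269]
eef_rot: [179.9, 0.1, 168.9]
contact_force: [0.4, 0.5, 0.1]
gripper_width: 0.0006
```

Emit:
step_arm --increments '[[[0.0,0.04,0],[0,0,0],1],[[0,0.08,0],[0,0,0],1],[[0,0.12,0],[0,0,0],1],[[0,0.12,0],[0,0,0],1],[[0,0.12,0],[0,0,0],1]]'

```text
time_s: 11.2
tcp_pos: [0.5269, 0.4227, 0.2252]
eef_rot: [-179.9, 0.1, 169.0]
contact_force: [-0.5, -0.3, -0.3]
gripper_width: 0.0007
```

```bash
python3 mv.py; python3 - <<'E'
from plant import r
import cv2
for n,(x,y,w,h,f) in dict(top=(200,165,290,150,2.7),side=(240,160,140,190,3)).items():
    a=r.capture(n)['color'][:,:,::-1]; cv2.imwrite(f'pics/{n}8.png',cv2.resize(a[y:y+h,x:x+w],None,fx=f,fy=f,interpolation=cv2.INTER_CUBIC))
    cv2.imwrite(f'pics/{n}8full.png',a)
    b=cv2.imread(f'pics/{n}0.png'); cv2.imwrite(f'pics/{n}diff.png',cv2.absdiff(a,b)*3)
E
```

```text
t 11.2 p [0.5269 0.4227 0.2252] rpy [-179.9122    0.0619  169.0277] j [  55.2925   20.6532    0.6272    0.0979  -70.0295 -156.2983] F [-0.457  -0.3229 -0.3367] w 0.0006898437870583972
```

View pics/top8.png

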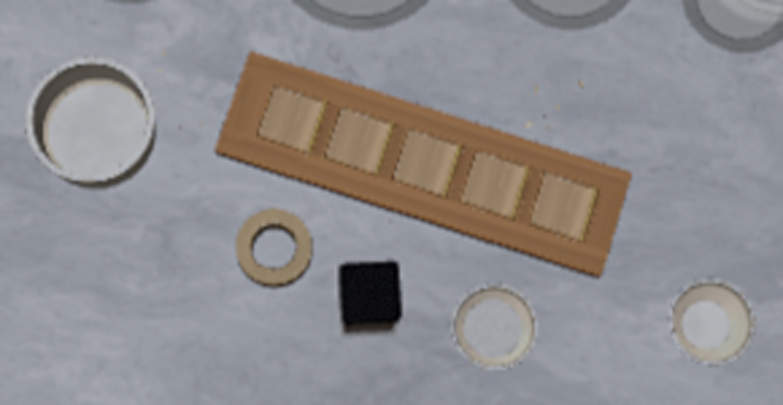

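View pics/side8.png

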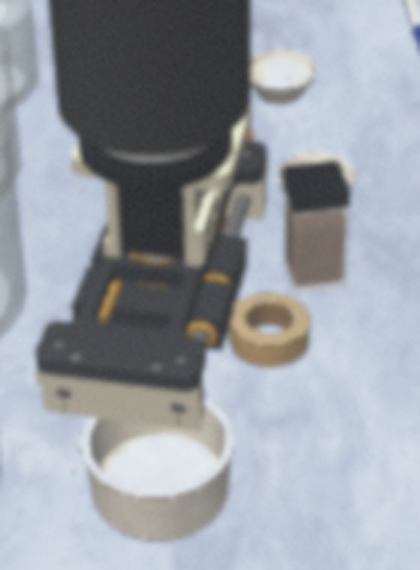

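View pics/sidediff.png

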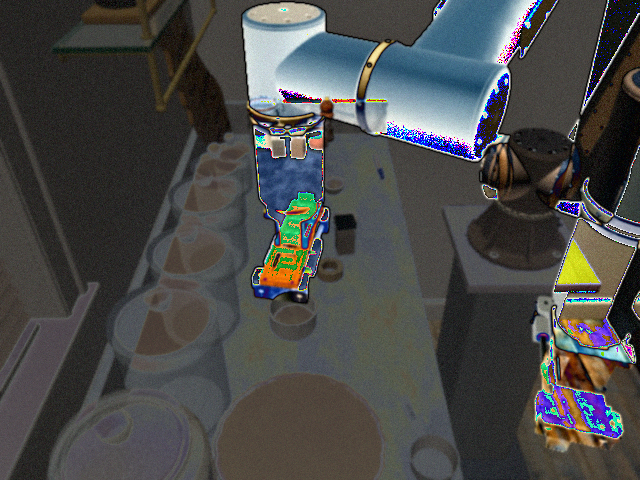

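View pics/topdiff.png

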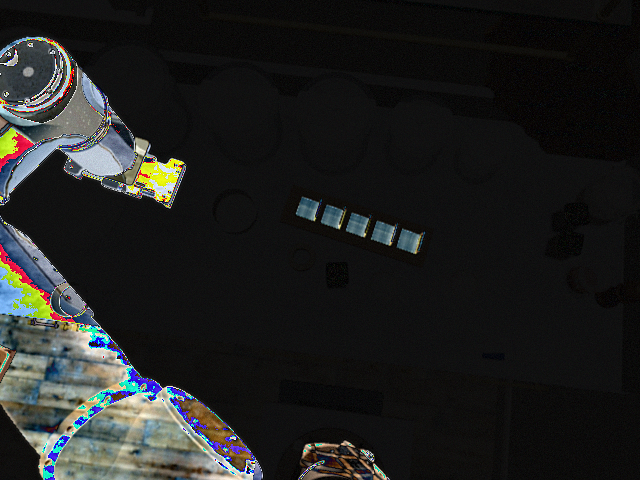

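The top-view difference image shows a change only at the five tabs, at (308,209) to (410,242). The board and its neighbours show no shift. Handing in.

```bash
python3 -c "
from plant import r
print(r.close_job(), r.get_state()['time_s'])"
```

```text
the job is handed in; nothing more can be done
the job is handed in; nothing more can be done
```

The five tabs are folded down and the job is handed in; it reported no verdict. I swept the closed fingertips along the row from right to left in one low pass, TCP about 26.5 mm above the worktop, raising the hand only after tab 5 was down. The arm's clock read about 11.2 s just before hand-in.

**Checks during the pass:** the pictures after each stretch of the sweep showed the tabs going over in order. Tool force readings between moves stayed at about 1 N or less.

**Checks at the end:** the top view shows all five tabs lying in their recesses. Compared with the first picture, only the tabs and the arm changed. The board, jar, bowls, ramekin and tape roll show no visible shift. I did not measure the tab angles directly. Fingertips about 4.5 mm above the board would leave at most about 0.11 rad.

**What disagreed or was limited:**
- **Board position:** my first fits from the side and top cameras differed by about 10 mm along the row. The wrist-camera fit (0.549, 0.009 m, −11.0°) agreed with the recess positions to about 1.5 mm, so I used that one.
- **Side view:** at the end the arm hid the board from the side camera, so it could not confirm the tabs.

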